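Hold the reading lens in focus over the carved roundel

ROBOT

A 7-joint arm with a two-finger parallel gripper is mounted at the origin on the work surface. World frame = base frame: x ahead of the robot, y to its left, z up, the work surface at z = 0. Lengths are in m, angles in rad, forces in N, time in s.
With the tool pointing down it reaches from about 0.4 to 0.85 m from the base axis. Payload 6.9 kg.
Tool frame: the origin (TCP) lies midway between the tips of the shut fingers; the grasp point (between the pads) lies behind it (ctrl.pinch_z is the z of the grasp point in the tool frame, in m); z points along the fingers, y is the line along which they close (so a half turn about z gives the same grasp; the last joint's range is limited). The gripper opens to 85 mm and grips with 20 to 120 N. Pads are 22 mm wide; open, the fingers measure 114 mm over their backs; the gripper's body (76 mm by 85 mm) begins 54 mm behind the grasp point. The pads swing forward as they close: fully open they stand 13 mm farther back than shut.
Start: joints at [1.315, 0.507, -0.238, 1.5, 0.126, 1.149, -0.155], TCP at [0.221, -0.585, 0.204] pointing down, gripper open.
Joint ranges: [-3.08, 3.08], [-0.24, 2.05], [-1.43, 1.35], [0, 2.5], [-1.52, 4.66], [0.17, 1.96], [-2.89, 2.89]. Speed limits (rad/s): [2.39, 2.39, 3.14, 3.14, 3.14, 3.14, 3.14].

INTERFACE

Orientations are given as a unit quaternion [w, x, y, z].
In Python, from station import ctrl, get_state, vision, ticket, models gives the robot as it stands. Calls block until the motion is done:
- ctrl.movep(position, orientation): joint-space move of the TCP to a pose.
- ctrl.movel(position, frame=None, max_speed=0.15): straight line of the TCP; frame=None keeps the orientation; max_speed is the mean speed in m/s.
- ctrl.set_joints(angles): joint-space move.
- ctrl.ungrasp() and ctrl.close_gripper(force=None): open the fingers fully, or close them until they stop; force is the grip in N (None keeps the last).
- ctrl.pause(seconds).
- ctrl.ik(position, orientation): joint angles nearest the present ones, or None.
- get_state(): the state.
- vision.grab_frame(name): name is "scene" or "top"; returns (picture, depth): 420x560x3 uint8, blue, green, red; 420x560 float32, m along the optical axis (not along the pixel's ray), 0 where there is no reading.
- vision.camera_info(name): a dict with "mtx" (3x3 intrinsics, pixels), "R" (3x3) and "t" (3): a world point X has camera coordinates R X + t. Camera axes: x right, y down, z forward; pixel columns grow to the right and rows downward; lengths in m; the calibration is good to about 2 mm. A picture is of the moment at which its call begins. camera_info takes no time and is no camera call.
A pose or a line that the arm cannot do raises ctrl.Unreachable and nothing moves.
- ticket.close_job(): hands the job in; it is judged then, once.
Trained networks look in the newest picture that a camera, given by its name, has taken for a name from the list of things; names that differ only in an ending like _2 or _b are one class to them, and where a whole thing is asked for, a point or a joint stands for the part that bears it (a point fixed in the world has none). Each returns a list of dicts, best first, with "p" (0 to 1); they miss things now and then, are a little off and sometimes report something else, mostly with a low value. They report only what shows in the picture. A call takes as long as a camera call. They do not tell look-alikes from the thing itself.
- models.recognise(camera, target): "point" ([column, row] in pixels, amid what is visible of it).
- models.masks_of(camera, target): "mask" (420x560 bool, what is visible of it) and "point" ([column, row] in pixels, amid what is visible of it).
The state is a dict: "time": time; "qpos": joint angles; "qd": joint speeds; "tau": joint torques, N m; "tcp_pos": TCP position; "eef_rot": TCP orientation; "contact_force": force on the tool from outside, world axes, zero at the start; "wrist_torque": the same for the moment, N m; "width": finger opening in m; "gripper_force": force on a finger pad.
Only numpy, scipy, OpenCV 4.12 (cv2) and the standard library are available. Lean on these libraries where they do the work, as an engineer would, in place of code of your own. Each camera call takes 0.05 s, during which the arm holds its last target. There are 200 camera calls.

TASK

Check the carving for chips: pick up the reading lens by its handle with a light grip (the handle is thin hollow plastic) and hold it level, its glass centred over the round motif of the carved printing block, at the height to which the pointer of the height gauge has been set. Do not bump the block, the gauge or the other things on the bench with lens or hand. Finish while holding the lens still in that place; do not put it down.

Things in the scene. Friction and masses are not known exactly. Their poses are not given: they have to be found in the camera images.
- lens: Reading lens lying flat, 210 mm long, 0.12 kg: round head (black bezel, clear glass) 86 mm across, 12 mm thick; short aluminium neck; straight flat-sided black handle 20 mm wide, 18 mm high. Origin: centre of the head's underside; handle along -x, from -55 to -167 mm; one flat underside (z = 0). It balances at about x = -50 mm. Thin hollow handle: grip 20 to 40 N; over 50 N a side cracks it.
- lens_glass (a point): Centre of the lens's glass, 6 mm above the lens's underside, on the axis of the head; axes as lens.
- lens_grip (a point): Good place to grip the handle: on its centre line, 80 mm from the glass centre, 9 mm above the underside; pinch across y.
- round_block: Carved wooden printing block, loose, 110 x 80 x 26 mm (x, y, z), 0.22 kg, with a round raised motif (52 mm in diameter, an eight-petalled flower in a ring) at its +x end and slanting leaf strokes at its -x end. Origin: centre of its underside.
- round_block_motif (a point): Centre of the round motif, on its top face, 26 mm above the block's underside.
- square_block: Bystander: a second carved block of the same wood and size, but with a square raised motif (50 mm). The two blocks may have changed places. Origin: centre of its underside. Leave it alone.
- gauge: Bystander: height gauge standing on the bench: aluminium foot 75 x 60 x 16 mm, upright graduated steel column 26 x 5 mm reaching 224 mm, and a slide with a thumbscrew and a flat steel pointer that reaches 62 mm from the column along the gauge's -x. Origin: centre of the foot's underside. 0.75 kg, loose. Leave it alone.
- pointer_tip (a point): Tip of the gauge's pointer, at mid thickness of its 3 mm blade. Its height, 120 to 175 mm above the bench, is the height at which the middle of the lens's glass must be held.
- ink_bottle: Bystander: black ink bottle, 48 mm in diameter, 130 mm tall, standing. Origin: centre of its underside.
- baren: Bystander: baren (printer's rubbing pad), a cork and wood disc 112 mm in diameter with a wooden bar handle 88 x 24 mm on top, 38 mm high in all. Origin: centre of its underside.
There are look-alikes about, which are no part of the job. Of the things like the lens, leave any that is blue; of the rest the larger one is meant. Leave any yellow look-alike of the round_block alone.

How it is judged:
On the way:
1. the lens is lifted clear of the bench by its handle (height (world z) of lens_glass above 0.05 m and contact force between the fingers and lens above 2 N and x of the grasp point in the frame of lens below -0.05 m), for 0.2 s.
At the end, for the whole second after the job is handed in: The lens is held still by its handle in the fingers and touches nothing else: glass centre within 12 mm (horizontally) of the centre of the round motif, within 7 mm of the pointer's height, level to 0.1 rad (6 degrees) (horizontal distance between lens_glass and round_block_motif below 0.012 m and z of lens_glass in the frame of pointer_tip between -0.007 and 0.007 m and angle between lens's own z axis and vertical below 0.1 rad and contact force between the fingers and lens above 2 N and x of the grasp point in the frame of lens below -0.05 m and linear speed of lens below 0.02 m/s and angular speed of lens below 0.15 rad/s and contact force between lens and round_block below 0.3 N and contact force between lens and square_block below 0.3 N and contact force between lens and gauge below 0.3 N and contact force between lens and ink_bottle below 0.3 N and contact force between lens and baren below 0.3 N); the arm keeps its last pose, push and grip.
It fails at once if the lens is gripped too hard (over 50 N on a side) (contact force between the fingers and lens above 100 N).
It fails at once if the lens or hand knocks the carved block (contact force between lens and round_block above 2 N or distance of round_block from where it was at the start of the episode above 0.01 m).
It fails at once if the gauge is bumped or its pointer shifted (distance of any of gauge, pointer_tip from where it was at the start of the episode above 0.01 m).
It fails at once if another thing on the bench is disturbed (distance of any of square_block, ink_bottle, baren from where it was at the start of the episode above 0.015 m or angle between ink_bottle's own z axis and vertical above 0.3 rad).
It also fails if it takes over 35 s, if anything falls off the work surface, if the arm or the gripper's body presses on something with over 40 N, if the wrist force passes 120 N, or if a joint passes its speed limit or range.

## Working session

There is one attempt and no reset: what is moved stays moved. The work goes in short steps, each a Python script; the robot and the scene stay as the last script left them, time stands still between calls to the robot, and variables do not carry over. Pictures are saved under pics/ and viewed, at most 10 in all, crops included, and the job is handed in when it is done.

```bash
ls; mkdir -p pics; cat > h.py <<'E'
import numpy as np, cv2
from station import ctrl, get_state, vision, ticket, models
def cloud(n,d):
    c=vision.camera_info(n);K=np.array(c["mtx"]);R=np.array(c["R"]);t=np.array(c["t"]).ravel()
    v,u=np.mgrid[:d.shape[0],:d.shape[1]]
    P=np.stack([(u-K[0,2])/K[0,0]*d,(v-K[1,2])/K[1,1]*d,d],-1)
    return (P-t)@R   # world
E
python3 - <<'E'
from h import *
for n in ("scene","top"):
    im,d=vision.grab_frame(n); cv2.imwrite(f"pics/{n}0.png",im); np.savez(f"{n}0.npz",im=im,d=d)
    W=cloud(n,d)
    for o in ("lens","lens_glass","lens_grip","round_block","round_block_motif","square_block","gauge","pointer_tip","ink_bottle","baren"):
        for r in models.recognise(n,o):
            p=np.round(r["point"]).astype(int); print(n,o,round(r["p"],2),p,W[p[1],p[0]].round(3))
print(get_state()["time"],ctrl.pinch_z)
E
```

```text
pics
scene lens 0.86 [271 136] [ 0.334 -0.351  0.012]
scene lens 0.85 [190 155] [ 0.57  -0.425  0.007]
scene lens 0.59 [232 190] [ 0.55  -0.227  0.009]
scene lens_glass 0.94 [192 159] [ 0.578 -0.395  0.017]
scene lens_glass 0.73 [233 191] [ 0.551 -0.22   0.011]
scene lens_glass 0.55 [267 140] [ 0.354 -0.344  0.011]
scene lens_glass 0.43 [200 263] [ 0.74  -0.061  0.016]
scene lens_grip 0.84 [233 188] [ 0.544 -0.231  0.01 ]
scene lens_grip 0.76 [192 153] [ 0.561 -0.429  0.007]
scene lens_grip 0.73 [269 136] [ 0.336 -0.359  0.008]
scene lens_grip 0.48 [202 263] [ 0.736 -0.059  0.015]
scene round_block 0.88 [370 398] [0.643 0.4   0.028]
scene round_block 0.81 [332 324] [0.601 0.244 0.027]
scene round_block 0.18 [226 293] [0.764 0.117 0.135]
scene round_block_motif 0.79 [335 325] [0.596 0.248 0.023]
scene round_block_motif 0.63 [370 400] [0.645 0.402 0.026]
scene square_block 0.93 [281 268] [0.602 0.068 0.026]
scene gauge 0.79 [229 315] [0.761 0.104 0.033]
scene ink_bottle 0.69 [169 188] [ 0.702 -0.269  0.073]
scene baren 0.66 [202 262] [ 0.737 -0.055  0.024]
top lens 0.91 [380 275] [ 0.3
[... 236 characters left out ...]
 [398 203] [ 0.557 -0.427  0.011]
top lens_grip 0.93 [331 209] [ 0.556 -0.215  0.006]
top lens_grip 0.93 [377 275] [ 0.338 -0.334  0.007]
top lens_grip 0.71 [397 201] [ 0.564 -0.425  0.009]
top round_block 0.96 [183 210] [0.587 0.25  0.021]
top round_block 0.86 [135 197] [0.639 0.397 0.027]
top round_block_motif 0.76 [184 209] [0.589 0.246 0.024]
top square_block 0.92 [249 208] [0.577 0.043 0.021]
top gauge 0.71 [219 149] [0.752 0.119 0.096]
top gauge 0.43 [186 210] [0.584 0.239 0.03 ]
top ink_bottle 0.66 [349 161] [ 0.684 -0.274  0.088]
top ink_bottle 0.33 [185 209] [0.588 0.243 0.027]
top baren 0.85 [279 161] [ 0.717 -0.062  0.039]
top baren 0.3 [331 209] [ 0.556 -0.215  0.006]
1.1 -0.0187
```

View pics/scene0.png

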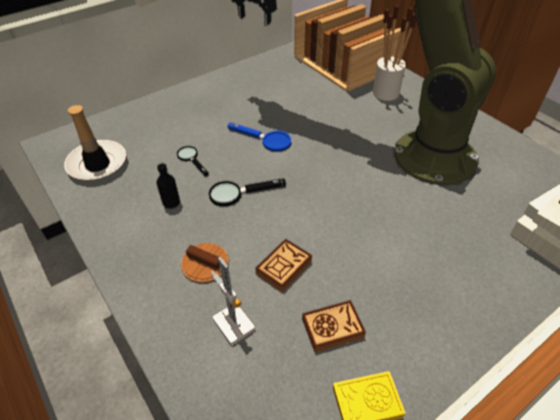

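View pics/top0.png

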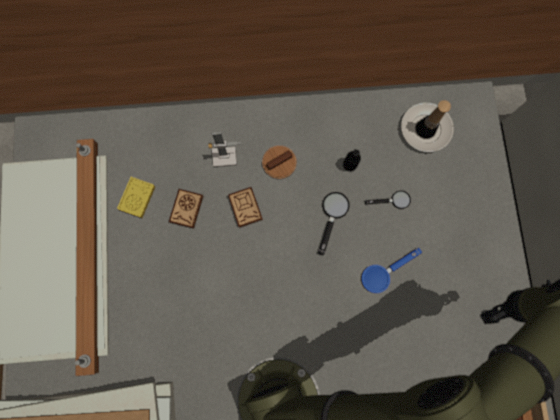

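Lens candidates: the blue one (scene 271,136 / top 380,275), the small black one (scene 190,155 / top 399,199) and the large black one (scene 232,190 / top 331,210). I choose the large black one. Block candidates: the brown round-motif block (scene 332,324 / top 184,209), the yellow one (top 135,197) and the square-motif one (top 249,208). I choose the brown round-motif block. Next is a close crop to check both, plus the gauge.

```bash
cat >> h.py <<'E'
def warp(n,im,cx,cy,z,half,px):   # rectified picture of plane z; image u=+x? -> col: -y to the right, row: -x down (like top view)
    c=vision.camera_info(n);K=np.array(c["mtx"]);R=np.array(c["R"]);t=np.array(c["t"]).ravel()
    s=2*half/px
    A=np.array([[0,-s,cx+half],[-s,0,cy+half],[0,0,z],[0,0,1]])  # (col,row,1)->world
    H=K@np.c_[R,t]@A
    return cv2.warpPerspective(im,H,(px,px),flags=cv2.INTER_CUBIC|cv2.WARP_INVERSE_MAP)
def proj(n,X):
    c=vision.camera_info(n);P=np.array(c["mtx"])@np.c_[c["R"],np.array(c["t"]).ravel()]
    q=P@np.r_[X,1];return q[:2]/q[2]
E
python3 - <<'E'
from h import *
I={n:np.load(n+"0.npz") for n in("scene","top")}
a=[warp(n,I[n]["im"],.591,.245,.026,.075,265) for n in I]
b=[warp(n,I[n]["im"],.52,-.21,.009,.15,265) for n in I]
g=I["top"]["im"][120:175,190:250];s=I["scene"]["im"][245:350,200:260]
g=cv2.resize(g,(265,265),interpolation=3);s=cv2.resize(s,(265,530),interpolation=3)
out=np.hstack([np.vstack(a),np.vstack(b),s]);cv2.imwrite("pics/m1.png",out)
cv2.imwrite("pics/m2.png",cv2.resize(I["top"]["im"][125:175,195:245],(600,600),interpolation=2))
for n in I:
    d=I[n]["d"];W=cloud(n,d)
    print(n,"t cam",(-np.array(vision.camera_info(n)["R"]).T@np.array(vision.camera_info(n)["t"]).ravel()).round(3))
    m=(abs(W[...,0]-.75)<.1)&(abs(W[...,1]-.1)<.09)&(W[...,2]>.06)&(d>0)
    v,u=np.nonzero(m)
    for q in sorted(zip(v,u)): print((q[1],q[0]),(W[q]*1000).round().astype(int),end=";")
    print()
E
```

```text
scene t cam [0.952 0.563 0.87 ]
(np.int64(220), np.int64(256)) [756 100 225];(np.int64(218), np.int64(257)) [760 100 226];(np.int64(219), np.int64(257)) [759 101 226];(np.int64(220), np.int64(257)) [757 101 224];(np.int64(218), np.int64(258)) [761 101 224];(np.int64(219), np.int64(258)) [760 103 225];(np.int64(220), np.int64(258)) [758 104 226];(np.int64(221), np.int64(258)) [757 105 226];(np.int64(218), np.int64(259)) [761 100 220];(np.int64(219), np.int64(259)) [760 103 224];(np.int64(220), np.int64(259)) [760 107 227];(np.int64(221), np.int64(259)) [758 107 225];(np.int64(222), np.int64(259)) [756 107 224];(np.int64(219), np.int64(260)) [760 103 220];(np.int64(220), np.int64(260)) [761 109 227];(np.int64(221), np.int64(260)) [759 108 225];(np.int64(222), np.int64(260)) [757 109 224];(np.int64(223), np.int64(260)) [756 110 225];(np.int64(219), np.int64(261)) [760 102 216];(np.int64(220), np.int64(261)) [761 108 223];(np.int64(221), np.int64(261)) [760 110 225];(np.int64(222), np.int64(261)) [759 113 227];(np.int64(223), np.int64(261)) [758 113 226];(np.int64(224), np.int64(261)) [7
[... 28226 characters left out ...]
nt64(151)) [752 121  79];(np.int64(220), np.int64(151)) [754 119  70];(np.int64(221), np.int64(151)) [753 116  72];(np.int64(222), np.int64(151)) [752 112  77];(np.int64(223), np.int64(151)) [753 110  71];(np.int64(224), np.int64(151)) [752 106  74];(np.int64(225), np.int64(151)) [751 103  76];(np.int64(218), np.int64(152)) [752 126  68];(np.int64(219), np.int64(152)) [753 123  67];(np.int64(220), np.int64(152)) [753 120  66];(np.int64(221), np.int64(152)) [750 116  73];(np.int64(222), np.int64(152)) [753 114  64];(np.int64(223), np.int64(152)) [751 110  68];(np.int64(224), np.int64(152)) [753 108  61];(np.int64(225), np.int64(152)) [750 104  68];(np.int64(226), np.int64(152)) [752 101  62];
```

View pics/m1.png

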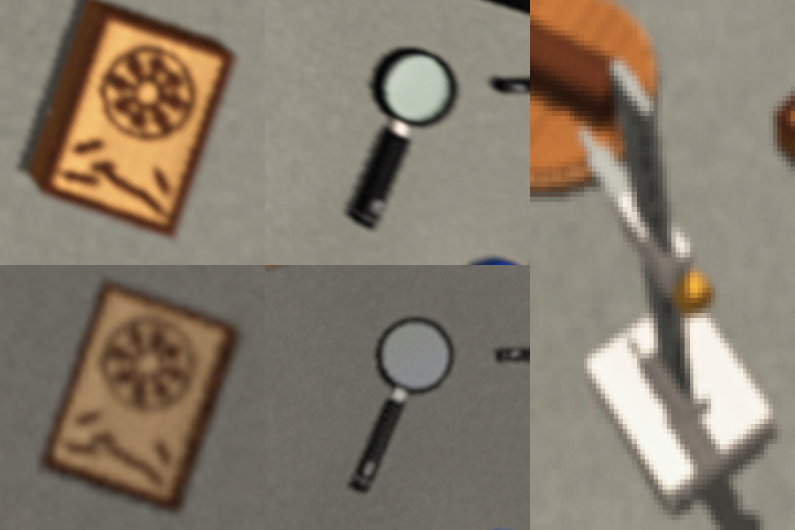

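View pics/m2.png

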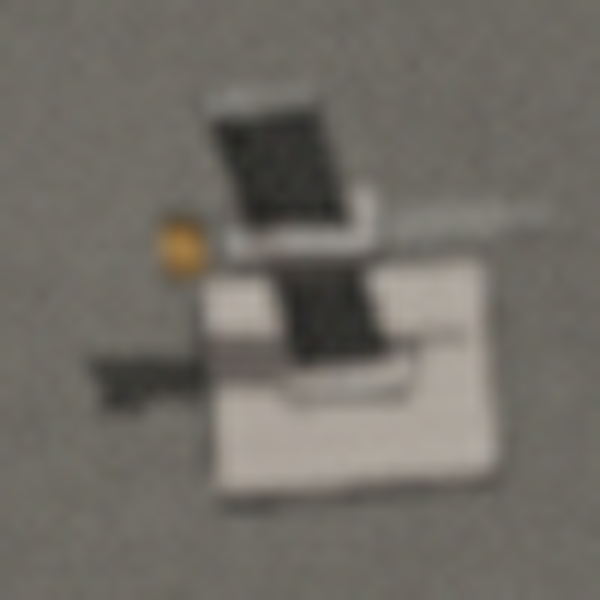

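Crops show the plain brown round-motif block (motif on its far end), the large black lens (glass at about top 336,205) and the gauge pointer reaching towards −y, tip at about scene (212,270) / top (240,143). Next I refine the numbers and check reach.

```bash
cat >> h.py <<'E'
def tri(a,b):
    P=[]
    for n in("scene","top"):
        c=vision.camera_info(n);P.append(np.array(c["mtx"])@np.c_[c["R"],np.array(c["t"]).ravel()])
    X=cv2.triangulatePoints(P[0],P[1],np.float64(a).reshape(2,1),np.float64(b).reshape(2,1)).ravel();X=X[:3]/X[3]
    print("tri",X.round(4),"resid",(proj("scene",X)-a).round(1),(proj("top",X)-b).round(1));return X
def down(psi): return np.array([0,np.cos(psi/2),np.sin(psi/2),0])
def lensfit(n,im,cx,cy,z,half=.13,px=520,thr=.5):
    w=warp(n,im,cx,cy,z,half,px);g=cv2.cvtColor(w,cv2.COLOR_BGR2GRAY)
    m=(g<thr*np.median(g)).astype(np.uint8)
    k,l,s,c=cv2.connectedComponentsWithStats(m);s2=2*half/px
    return w,m,l,s,c,(lambda u,v:np.array([cx+half-v*s2,cy+half-u*s2]))
E
python3 - <<'E'
from h import *
I={n:np.load(n+"0.npz") for n in("scene","top")}
tri([211.8,270.6],[240.4,142.7])
for n in I:
    w,m,l,s,c,f=lensfit(n,I[n]["im"],.51,-.20,.009)
    big=[i for i in range(1,len(s)) if s[i,4]>500]
    for i in big:
        v,u=np.nonzero(l==i);X=f(u,v).T
        print(n,s[i],"minEnc",end=" ")
        (cc,r)=cv2.minEnclosingCircle(np.stack([u,v],1).astype(np.float32))
        vx,vy,x0,y0=cv2.fitLine(np.float32(X),cv2.DIST_L2,0,.01,.01).ravel()
        print(f(*cc).round(4),r*.5,"line",np.round([vx,vy,x0,y0,np.arctan2(vy,vx)],4))
    d=I[n]["d"];W=cloud(n,d)
    t=W[(abs(W[...,0]-.45)<.04)&(abs(W[...,1])<.04)&(d>0)];print(n,"bench z",np.median(t[:,2]))
    t=W[(abs(W[...,0]-.60)<.02)&(abs(W[...,1]-.24)<.02)&(d>0)];print(n,"block z",np.median(t[:,2]))
for gx,psi in [((.497,-.199),-.41),((.536,.22),.2)]:
  for z in(.002,.12,.3):
    for k in(0,np.pi):
        q=ctrl.ik([*gx,z],down(psi+k));print(gx,z,k>0,None if q is None else np.round(q,2))
E
```

```text
tri [0.757  0.0509 0.1262] resid [0.4 0.1] [ 0.1 -0.2]
scene [ 219   48  195  178 8359] minEnc [ 0.5708 -0.228 ] 48.685935974121094 line [ 0.3474  0.9377  0.575  -0.2217  1.216 ]
scene [492 116  28  32 713] minEnc [ 0.574  -0.3241] 9.265233039855957 line [ 0.8375  0.5464  0.575  -0.3237  0.5781]
scene [  165   227   140   229 14234] minEnc [ 0.4695 -0.1878] 57.9143180847168 line [ 0.9198 -0.3925  0.47   -0.1869 -0.4033]
scene bench z 0.001708198212238231
scene block z 0.025389860158093625
top [313  60  90  83 602] minEnc [ 0.5893 -0.2488] 29.751100540161133 line [ 0.6591  0.752   0.5963 -0.2538  0.8512]
top [ 231   74   46  143 1414] minEnc [ 0.5675 -0.2062] 35.543155670166016 line [ 0.9988  0.0485  0.5625 -0.1945  0.0486]
top [ 186  245  105  176 6254] minEnc [ 0.472  -0.1896] 47.295135498046875 line [ 0.9042 -0.4271  0.4777 -0.1903 -0.4412]
top [173 423  39  29 709] minEnc [ 0.4203 -0.166 ] 9.824766159057617 line [ 0.4484  0.8938  0.4207 -0.1656  1.1059]
top bench z -0.00014050560116321147
top block z 0.02460544866810589
(0.497, -0.199) 0.002 False [ 0.39  0.62 -0.09  1.97  0.09  0.55 -1.74]
(0.497, -0.199) 0.002 True [ 0.79  0.72 -0.73  1.97  0.71  0.73  0.79]
(0.497, -0.199) 0.12 False [ 0.44  0.45 -0.15  1.86  0.09  0.84 -1.74]
(0.497, -0.199) 0.12 True [ 0.89  0.56 -0.85  1.85  0.51  0.96  0.96]
(0.497, -0.199) 0.3 False [ 0.51  0.3  -0.25  1.56  0.08  1.28 -1.73]
(0.497, -0.199) 0.3 True [ 0.95  0.4  -0.93  1.56  0.32  1.35  1.15]
(0.536, 0.22) 0.002 False [-0.19  0.69 -0.38  1.85  0.38  0.68 -2.17]
(0.536, 0.22) 0.002 True [-0.    0.75 -0.7   1.85  0.67  0.79  0.7 ]
(0.536, 0.22) 0.12 False [-0.01  0.58 -0.68  1.74  0.43  0.98 -2.22]
(0.536, 0.22) 0.12 True [ 0.23  0.77 -1.19  1.74  0.77  1.19  0.59]
(0.536, 0.22) 0.3 False [ 0.19  0.52 -1.07  1.45  0.46  1.44 -2.25]
(0.536, 0.22) 0.3 True [ 0.27  0.61 -1.29  1.45  0.59  1.52  0.77]
```

```bash
python3 - <<'E'
from h import *
g=np.array([.5006,-.200]);q=down(-.42)
def rep(s): 
    t=get_state();print(s,round(t["time"],2),np.round(t["tcp_pos"],4),"w",round(float(t["width"]),4),"gf",np.round(t["gripper_force"],1),"F",np.round(t["contact_force"],1))
ctrl.movep([*g,.15],q);rep("above")
ctrl.movel([*g,.003]);rep("down")
ctrl.close_gripper(force=32);rep("closed")
ctrl.movel([*g,.06],max_speed=.08);rep("lift");ctrl.pause(.3);rep("lift")
im,d=vision.grab_frame("scene");np.savez("scene1.npz",im=im,d=d)
it,dt=vision.grab_frame("top")
cv2.imwrite("pics/lift.png",np.hstack([cv2.resize(im[100:250,150:350],(400,300)),cv2.resize(it[150:300,250:450],(400,300))]))
E
```

```text
above 2.85 [ 0.5004 -0.2011  0.1501] w 0.0857 gf 0.0 F [ 0.5 -0.3 -0.3]
down 3.98 [ 0.5011 -0.2003  0.0037] w 0.0853 gf 0.0 F [ 0.7 -1.   0.1]
closed 4.75 [ 0.5006 -0.2     0.003 ] w -0.0 gf 0.0 F [0.5 0.5 0.1]
lift 5.62 [ 0.5003 -0.1999  0.0597] w -0.0002 gf 0.0 F [-0.4  0.1  0.2]
lift 5.92 [ 0.5004 -0.1999  0.0596] w -0.0001 gf 0.0 F [0.3 0.2 0. ]
```

View pics/lift.png

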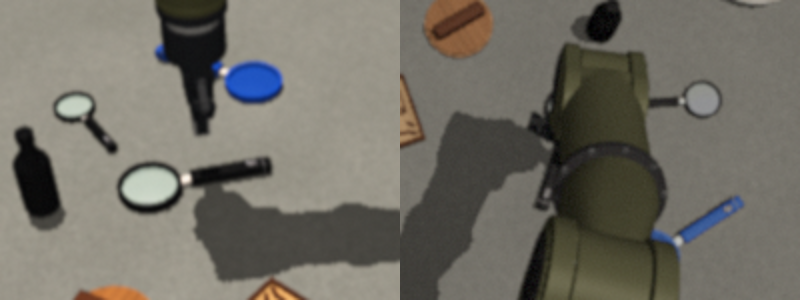

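The fingers shut on nothing (width 0), and the lens still lies at scene (225,193). The hand seems to be beside it, so I check the calibration against the hand.

```bash
python3 - <<'E'
from h import *
s=get_state();print(s["tcp_pos"],s["eef_rot"])
for n in("scene","top"):
    for X in ([.5004,-.1999,.0596],[.5004,-.1999,.003],[.5704,-.231,.006]): print(n,X,proj(n,X).round(1))
im,d=vision.grab_frame("scene");W=cloud("scene",d)
m=(W[...,2]>.04)&(W[...,2]<.12)&(abs(W[...,0]-.5)<.12)&(abs(W[...,1]+.2)<.12)&(d>0)
P=W[m];print(len(P));
for z in np.arange(.04,.12,.01):
    q=P[abs(P[:,2]-z)<.005]
    if len(q):print(z.round(2),len(q),q.mean(0).round(3),q.min(0).round(3),q.max(0).round(3))
for X,nm in (([.0,.0,.0],"base"),):print(proj("scene",X),proj("top",X))
cv2.imwrite("pics/hand.png",cv2.resize(im[110:230,180:340],(800,600),interpolation=2))
E
```

```text
[ 0.5005186  -0.19994038  0.05977581] [-4.08403351e-05  9.78036091e-01 -2.08435521e-01 -1.90889398e-04]
scene [0.5004, -0.1999, 0.0596] [251.8 174.1]
scene [0.5004, -0.1999, 0.003] [253.  189.5]
scene [0.5704, -0.231, 0.006] [224.7 193.2]
top [0.5004, -0.1999, 0.0596] [330.  223.5]
top [0.5004, -0.1999, 0.003] [328.1 226.7]
top [0.5704, -0.231, 0.006] [335.7 204.1]
71
0.09 9 [ 0.506 -0.197  0.091] [ 0.494 -0.2    0.087] [ 0.514 -0.192  0.095]
0.1 24 [ 0.507 -0.194  0.1  ] [ 0.495 -0.205  0.096] [ 0.514 -0.188  0.105]
0.11 25 [ 0.508 -0.193  0.111] [ 0.496 -0.202  0.106] [ 0.515 -0.184  0.115]
[435.39723897 156.66417522] [277.84208281 400.00462245]
```

View pics/hand.png

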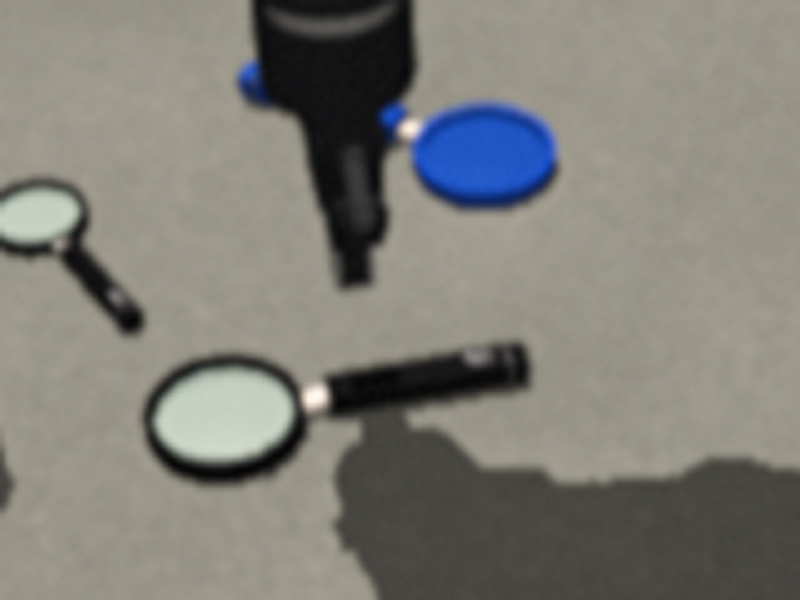

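The calibrated depth puts the shut fingertips at z ≈ 0.085 m while the TCP is reported at 0.060. They are really about 25 mm higher than the nominal TCP, and so they passed over the handle. I retry that much lower, watching the force.

```bash
cat >> h.py <<'E'
def rep(s): 
    t=get_state();print(s,round(t["time"],2),np.round(t["tcp_pos"],4),"w",round(float(t["width"]),4),"gf",np.round(t["gripper_force"],1),"F",np.round(t["contact_force"],1));return t
E
python3 - <<'E'
from h import *
g=np.array([.5006,-.200])
ctrl.ungrasp()
ok=True
for z in(.0,-.012,-.021):
    ctrl.movel([*g,z],max_speed=.1)
    if abs(rep(z)["contact_force"][2])>6: ok=False;break
if ok:
    ctrl.close_gripper(force=32);t=rep("closed")
    if t["width"]>.01:
        ctrl.movel([*g,.05],max_speed=.1);rep("lift");ctrl.pause(.2);rep("lift")
        im,d=vision.grab_frame("scene");np.savez("scene2.npz",im=im,d=d)
        cv2.imwrite("pics/lift2.png",cv2.resize(im[110:230,180:340],(800,600),interpolation=2))
E
```

```text
0.0 7.6 [ 5.009e-01 -2.001e-01  3.000e-04] w 0.0852 gf 0.0 F [ 0.3 -0.5 -0.1]
-0.012 7.87 [ 0.5004 -0.2    -0.0119] w 0.0855 gf 0.0 F [-0.   1.   0.5]
-0.021 8.12 [ 0.5003 -0.1999 -0.021 ] w 0.0854 gf 0.0 F [ 0.1  0.3 -0.7]
closed 8.74 [ 0.5008 -0.2001 -0.0207] w 0.0191 gf 32.1 F [-1.   0.1  4.4]
lift 9.6 [ 0.5001 -0.1999  0.0495] w 0.0193 gf 31.5 F [-0.5 -0.1 -1.7]
lift 9.8 [ 0.5002 -0.1998  0.0493] w 0.0187 gf 31.5 F [-0.5 -0.5 -0.8]
```

```bash
python3 - <<'E'
from h import *
g=np.array([.5006,-.200]);e=np.array([.612,.236])-.0765*np.array([np.cos(.2),np.sin(.2)])
ctrl.movel([*g,.17]);rep("up")
ctrl.movep([*e,.17],down(.2));rep("over")
ctrl.movel([*e,.0998],max_speed=.08);ctrl.pause(.4);t=rep("hold")
I={}
for n in("scene","top"):
    im,d=vision.grab_frame(n);np.savez(n+"3.npz",im=im,d=d);I[n]=im
    W=cloud(n,d)
    m=(np.hypot(W[...,0]-.612,W[...,1]-.236)<.06)&(W[...,2]>.09)&(W[...,2]<.2)&(d>0)
    P=W[m];print(n,len(P))
    if len(P)>30:
        A=np.c_[P[:,:2]-[.612,.236],np.ones(len(P))];c=np.linalg.lstsq(A,P[:,2],rcond=None)[0]
        print("plane slope x,y, z",c.round(3),"mean",P.mean(0).round(4),"mid",((P.min(0)+P.max(0))/2).round(4))
s=cv2.resize(I["scene"][230:380,240:440],(400,300),interpolation=2);tt=cv2.resize(I["top"][150:250,120:253],(400,300),interpolation=2)
cv2.imwrite("pics/hold.png",np.hstack([s,tt]))
for z in(.026,.1265):print(z,proj("scene",[.612,.236,z]),proj("top",[.612,.236,z]))
E
```

```text
up 10.8 [ 0.5    -0.1998  0.1692] w 0.0193 gf 31.5 F [-0.5 -0.  -1.1]
over 12.36 [0.5377 0.2187 0.1698] w 0.0193 gf 31.5 F [-0.1 -0.2 -1. ]
hold 13.78 [0.5371 0.2208 0.1   ] w 0.019 gf 31.5 F [-0.2  0.  -1.6]
scene 1645
plane slope x,y, z [-0.041 -0.013  0.131] mean [0.6103 0.2361 0.1311] mid [0.6035 0.235  0.1598]
top 55
plane slope x,y, z [ 0.011 -0.106  0.128] mean [0.6296 0.207  0.1309] mid [0.6275 0.2088 0.1306]
0.026 [325.3028129  324.33357606] [186.85343631 201.54145928]
0.1265 [328.60707378 297.90937667] [180.94499056 194.02983687]
```

View pics/hold.png

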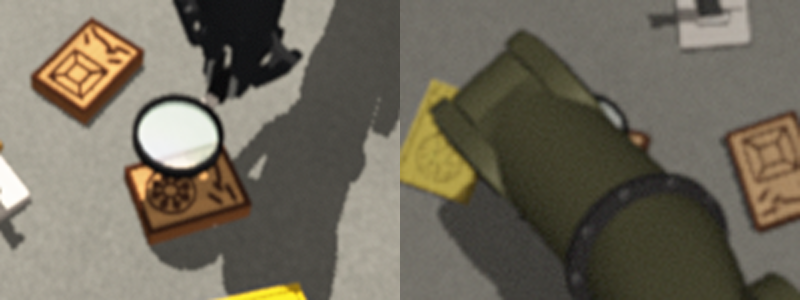

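```bash
python3 - <<'E'
from h import *
for f,c,zr in(("scene0",(.570,-.231),(0.004,.03)),("scene3",(.612,.236),(.1,.15))):
    z=np.load(f+".npz");W=cloud("scene",z["d"]);g=z["im"].max(2)
    r=np.hypot(W[...,0]-c[0],W[...,1]-c[1])
    b=np.array([.92,-.4]) if f=="scene0" else np.array([.98,.2])
    ax=(W[...,:2]-c)@b
    for nm,m in(("glass",(r<.03)),("bezel",(r>.03)&(r<.045)&(g<70)&(ax>-.03))):
        P=W[m&(W[...,2]>zr[0])&(W[...,2]<zr[1])]
        A=np.c_[(P[:,:2]-c)@b,(P[:,:2]-c)@[-b[1],b[0]],np.ones(len(P))];k=np.linalg.lstsq(A,P[:,2],rcond=None)[0]
        print(f,nm,len(P),"slope along,across,z0",k.round(4),"median",np.median(P,0).round(4))
    (u,v)=np.round(proj("scene",[*c,zr[0]+.0265 if f!="scene0" else .006])).astype(int)
    m=(r<.05)&(g<70)&(W[...,2]>zr[0])&(W[...,2]<zr[1])&(ax>-.045)
    vv,uu=np.nonzero(m);e=cv2.fitEllipse(cv2.convexHull(np.stack([uu,vv],1).astype(np.int32)));print("ellipse",np.round(e[0],1),"pred",proj("scene",[*c,.009 if f=="scene0" else .1295]).round(1))
E
```

```text
scene0 glass 281 slope along,across,z0 [-0.0029  0.0038  0.0104] median [ 0.5707 -0.2301  0.0105]
scene0 bezel 128 slope along,across,z0 [ 0.002  -0.0491  0.0113] median [ 0.5855 -0.2243  0.0117]
ellipse [224.4 193.3] pred [224.7 192.3]
scene3 glass 686 slope along,across,z0 [-0.0075 -0.0093  0.1303] median [0.613  0.2372 0.1303]
scene3 bezel 288 slope along,across,z0 [-0.0489 -0.0365  0.1325] median [0.6297 0.2577 0.1326]
ellipse [328.7 298.1] pred [328.7 297.1]
```

```bash
python3 -c "
from h import *
rep('end');print(ticket.close_job())"
```

```text
end 13.88 [0.537  0.2208 0.0999] w 0.0191 gf 31.5 F [ 0.1  0.1 -1.2]
the job is handed in; nothing more can be done
None
```

I handed the job in at about 13.9 s with the large black lens held still by its handle at about 32 N. Its glass is within about 2 mm of the round motif's centre, at about 0.126 m (pointer about 0.126–0.127 m), and tilted about 0.01 rad. The first grasp closed above the handle without touching it and was redone about 25 mm lower. The verdict was not shown.

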